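# Move a keyhole-locked board carrier under the inspection camera and bolt it in

## Task

The circuit-board carrier is locked on the soldering jig by two keyhole slots: slide it along the slots until the stud heads stand in their wide ends, then lift it off, keeping it roughly level throughout. Set it down on the open end of the inspection stage and slide it board-end first under the camera bridge until it is fully home against the end stop; only then push the bolt all the way across behind it. Leave the carrier lying bolted in, and leave the screwdriver, the wire spool and the jar where they are.

Things in the scene. Friction and masses are not known exactly. Their poses are not given: they have to be found in the camera images.
- carrier: Circuit-board carrier, loose: flat black plate 160 (x) x 96 (y) x 6 mm, about 0.35 kg, centre of mass near x = -30 mm. Origin: centre of its underside; z up; +x towards the nose, the end with the green circuit board (parts rise to 19 mm above the underside). Starts on the jig, pointing the same way, its origin at jig x = -8 to +1, y = 0, z = 30 mm: studs near the tail end of the slots.
- grip (a point): Centre of the top of the carrier's bare metal grip block, 36 (x) x 18 (y) mm, standing on the tail at carrier x = -55, y = 0; top 52 mm above the carrier's underside. Grip it across y.
- keyholes (a point): Point on the carrier's top face midway between the centres of the two wide keyhole ends (carrier x = 18, y = 0). The keyholes go right through at carrier y = +32 and -32: a slot 11 mm wide from x = -15.5 to 6 opens into a wide end 20 mm wide (y) from x = 6 to 30.
- jig: Soldering jig, fixed: aluminium block 150 (x) x 120 (y) mm, flat top 30 mm above the bench. Origin: centre of its underside on the bench; z up. When the carrier's origin is at jig x = -28 mm (+-4), y = 0, the stud heads stand in the wide ends and it lifts straight up; so it slides towards its own tail (-x) by about 20 to 29 mm.
- studs (a point): Point midway between the tops of the jig's two headed studs (jig x = -10, y = 0, z = 43). Studs at jig y = +32 and -32: stem 8 mm diameter, 9 mm from block top to head; head 14 mm diameter, 4 mm thick.
- stage: Inspection stage, fixed: grey bed at x = -180 to 100, 170 mm wide, top 20 mm above the bench. Origin on the bench: a carrier fully home has its origin at stage x = 0, y = 0, z = 20, same heading. Open apron x < -20; funnel x = -20 to 12 narrows to 101 mm; rails 101 mm apart, 16 mm high, lead to the stop, face at x = 80.5. Carrier origin at x = -110 leaves its nose just outside the funnel.
- bridge (a point): Middle of the underside of the camera bridge (stage x = 40, y = 0), 65 mm above the bench, 45 mm over the bed. The bridge spans stage x = 15 to 65, 163 mm across y, with an upright camera to 170 mm above the bench. Plate and board pass under it, the grip block does not.
- bolt (a joint): Slide bolt on the stage's -y side, travel in m: 0 drawn back, 0.055 all the way across (its end stop); grows towards stage +y. Flat steel tongue at stage x = -97 to -85, 21 to 31 mm above the bench, tip at stage y = -75 mm + travel: it passes 5 mm behind the tail of a carrier that is home and jams on one that is not. About 1.5 N to move; stays where left.
- bolt_knob (a point): Centre of the top of the bolt's black knob, an upright cylinder 18 mm in diameter, 40 mm tall, top 71 mm above the bench, at stage x = -91, y = -130 mm + bolt travel. Moves with the bolt.
- screwdriver: Bystander: screwdriver 170 mm long lying on the bench.
- spool: Bystander: metal wire spool 60 mm diameter, 50 mm tall, standing; origin at the centre of its underside.
- jar: Bystander: small closed jar 52 mm diameter, 60 mm tall; origin at the centre of its underside.
Not all that is in view belongs to the job. Several things have the shape of the carrier; the one meant has the colours described above. Several things have the shape of the jig; the one meant has the colours described above.

How it is judged (in metres and radians):
On the way, in this order (a step that is already met when the one before it is completed fails the run):
1. the carrier is lifted clear of the jig's studs (underside over 50 mm above the bench) (height (world z) of carrier above 0.05 m and contact force between carrier and jig below 0.1 N), for 0.1 s.
2. the carrier lies fully home on the stage under the bridge, bolt still drawn back (x of carrier in the frame of stage between -0.006 and 0.004 m and y of carrier in the frame of stage between -0.006 and 0.006 m and z of carrier in the frame of stage between 0.016 and 0.023 m and angle between the x axis of carrier and the x axis of stage, either way round below 0.1 rad and angle between carrier's own z axis and vertical below 0.06 rad and value of joint bolt below 0.025 m), for 0.2 s.
At the end, for the whole second after the job is handed in: The carrier lies flat and at rest on the stage, home against the stop (within 6 mm along, 6 mm across, 0.1 rad), nose under the bridge, and the bolt is across behind its tail (travel over 48 of 55 mm) (x of carrier in the frame of stage between -0.006 and 0.004 m and y of carrier in the frame of stage between -0.006 and 0.006 m and z of carrier in the frame of stage between 0.016 and 0.023 m and angle between the x axis of carrier and the x axis of stage, either way round below 0.1 rad and angle between carrier's own z axis and vertical below 0.06 rad and value of joint bolt above 0.048 m and velocity of joint bolt below 0.01 m/s and linear speed of carrier below 0.01 m/s); the robot touches nothing.
It fails at once if the carrier is tipped more than about 30 degrees (angle between carrier's own z axis and vertical above 0.52 rad).
It fails at once if the screwdriver is moved more than 25 mm (distance of screwdriver from where it was at the start of the episode above 0.025 m).
It fails at once if the spool is moved more than 25 mm (distance of spool from where it was at the start of the episode above 0.025 m).
It fails at once if the jar is moved more than 25 mm (distance of jar from where it was at the start of the episode above 0.025 m).
It also fails if it takes over 59 s, if anything falls off the work surface, if the arm or the gripper's body presses on something with over 40 N, if the wrist force passes 120 N, or if a joint passes its speed limit or range.

## Robot

A 6-joint arm with a two-finger parallel gripper is mounted at the origin on the work surface. World frame = base frame: x ahead of the robot, y to its left, z up, the work surface at z = 0. Lengths are in mm, angles in rad, forces in N, time in s.
With the tool pointing down it reaches from about 325 to 875 mm from the base axis. Payload 4.4 kg.
Tool frame: the origin (TCP) lies at the very end of the fingers, on their centre line; the grasp point (between the pads) lies 19 mm behind it; z points along the fingers, y is the line along which they close (so a half turn about z gives the same grasp; the last joint's range is limited). The gripper opens to 85 mm and grips with 20 to 120 N. Pads are 22 mm wide; open, the fingers measure 114 mm over their backs; the gripper's body (76 mm by 85 mm) begins 54 mm behind the grasp point. The pads swing forward as they close: fully open they stand 13 mm farther back than shut.
Start: joints at [-1.446, 0.207, 1.542, -0, 1.393, -0.15], TCP at [156.016, -553.431, 231.282] pointing down, gripper open.
Joint ranges: [-2.73, 2.73], [-0.86, 2.22], [0.23, 2.46], [-1.11, 4.25], [0.08, 2.63], [-2.82, 2.82]. Speed limits (rad/s): [2.79, 2.79, 3.14, 3.14, 3.14, 3.14].

## Interface

Orientations are given as a unit quaternion [w, x, y, z].
In Python, from bench import arm gives the robot as it stands.
- The arm moves only by the tool carry_out, never from a script. Its argument "plan" is a list of rows, each an object with "slide": the shift along the world's x, y, z in mm, a list of three; "turn": the turn, a rotation vector about the world's x, y, z in rad, a list of three; "fingers": the closure, from -1 (fully open) to 1 (shut), so that 0 is half open. In form: [{"slide": [x, y, z], "turn": [rx, ry, rz], "fingers": fingers}, ...]. A call has 1 to 10 rows; each row shifts and turns the commanded pose from where the row before left it; what a row does not reach is not made up. A row lasts 1/8 s, in which the tool goes at most 62.5 mm and 10.7 degrees, less where a joint would pass 70% of its speed; a pose out of reach is approached as far as the arm can. A call with a gripper value outside its range is refused whole. The fingers move at their own pace and stop on an object; "grip_force" is the grip in N (left out, the last holds). Time passes only in rows, so rows that do not move let the fingers close. It gives the time, the measured TCP pose, the force, the opening and the grip force at its end, in the units of the state.
- arm.get_state(): the state, without advancing time (a new reading comes with each control period).
- arm.get_image(name): name is "scene" or "top" or "wrist"; returns a dict with "img" (480x640x3 uint8, red, green, blue), "K" (3x3 intrinsics, pixels), "rvec" (rotation vector, rad) and "tvec" (3), from world to camera coordinates, as OpenCV has them; the wrist camera has in their place "mount" (4x4, takes a point from camera to tool coordinates, whose origin is the TCP and whose axes are the flange's). Camera axes: x right, y down, z forward; pixel columns grow to the right and rows downward; lengths in mm; the calibration is good to about 2 mm. The wrist camera is an equidistant fisheye: a pixel r from the principal point sees the ray r / f radians off the axis. A picture is of the moment at which its call begins: read the wrist's pose just before it. There is no depth.
- arm.hand_in(): hands the job in; it is judged then, once.
The state is a dict: "time": time; "joints": joint angles; "dq": joint speeds; "tau": joint torques, N m; "tcp_pos": TCP position; "orientation": TCP orientation; "force": force on the tool from outside, world axes, zero at the start; "torque": the same for the moment, N m; "finger_gap": finger opening in mm; "finger_force": force on a finger pad.
Only numpy, scipy, OpenCV 4.12 (cv2) and the standard library are available. Lean on these libraries where they do the work, as an engineer would, in place of code of your own. Each camera call takes 0.05 s, during which the arm holds its last target. There are 200 camera calls.

## Working session

There is one attempt and no reset: what is moved stays moved. The work goes in short steps, Python scripts to look and compute and a tool call to move; the robot and the scene stay as the last step left them, time stands still between calls to the robot, and variables do not carry over. Pictures are saved under pics/ and viewed, at most 10 in all, crops included, and the job is handed in when it is done.

Besides the shell and the picture viewer there is one more tool, called after "Call:" as name(argument=value, ...), one argument or row to a line, values as JSON. carry_out: Moves the arm, as the interface text tells. Its arguments: {"type":"object","properties":{"plan":{"type":"array"},"grip_force":{"type":"number"}},"required":["plan"]}

```bash
mkdir -p pics
cat > h.py <<'E'
import numpy as np, cv2
from bench import arm
def save(n,f):
    d=arm.get_image(n); cv2.imwrite(f'pics/{f}.png',d['img'][:,:,::-1]); np.savez(f'pics/{f}.npz',**{k:v for k,v in d.items()}); return d
def ray(f,pts,z):
    d=np.load(f'pics/{f}.npz'); R=cv2.Rodrigues(d['rvec'])[0]; t=np.array(d['tvec']).ravel(); c=-R.T@t
    z=np.broadcast_to(z,len(pts)); out=[]
    for p,h in zip(pts,z):
        v=R.T@np.linalg.inv(d['K'])@np.array([p[0],p[1],1.]); out.append(c+v*(h-c[2])/v[2])
    return np.array(out)
E
python3 - <<'E'
from h import *
save('top','top1');save('scene','sc1');print(arm.get_state())
E
```

```text
{'time': 0.1, 'joints': array([-1.44652557e+00,  2.07366595e-01,  1.54279587e+00,  1.07161601e-05,
        1.39350771e+00, -1.50509573e-01]), 'dq': array([-0.0009163 , -0.00252586, -0.00267844, -0.00095303,  0.00119803,
       -0.00087976]), 'tau': array([-3.42923904e-04, -3.84089434e+01, -2.92548233e+01, -1.14860313e-04,
        4.82419084e-03, -2.33673603e-05]), 'tcp_pos': array([ 155.92018811, -552.75363601,  230.23103394]), 'orientation': array([-1.03859980e-03,  9.90576404e-01,  1.36957328e-01,  1.89001594e-05]), 'force': array([ 0.84644689, -0.023652  ,  0.18380797]), 'torque': array([0.02215633, 0.03139072, 0.00463433]), 'finger_force': 0.0, 'finger_gap': 85.70711692255684}
```

View pics/top1.png

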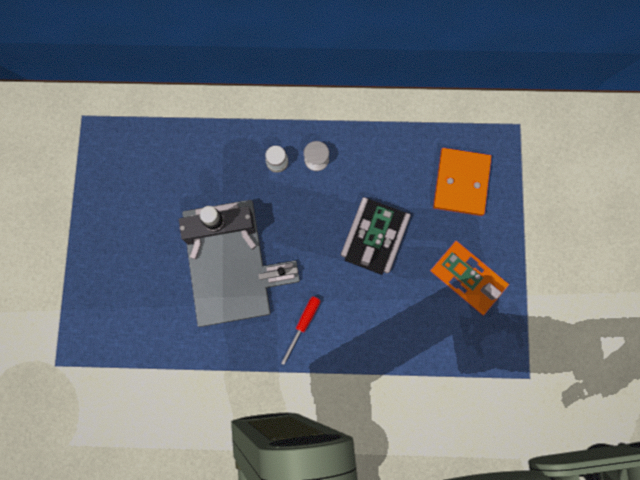

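View pics/sc1.png

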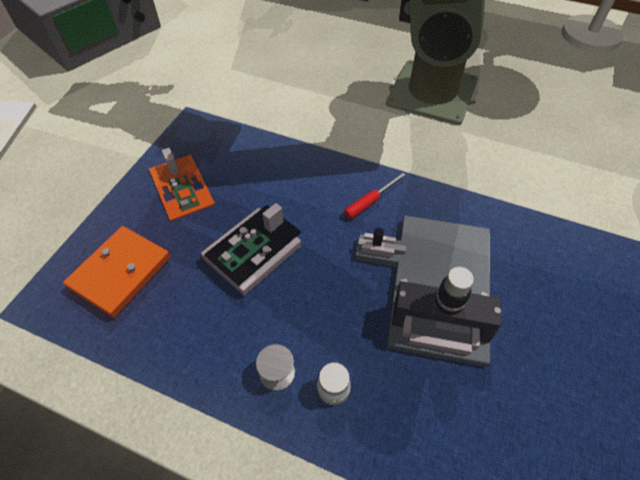

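Carrier-shaped things in the top view are the black plate on the aluminium block at (377,236) and an orange plate at (470,277). Jig-shaped are that aluminium block and an orange block at (463,181). By the description I want the black and aluminium pair. The stage is at (228,265), the bolt knob at (282,271) and the screwdriver at (302,330). Next is a close crop to check.

Run:
```python
from h import *
a=cv2.imread('pics/top1.png');b=cv2.imread('pics/sc1.png')
A=cv2.resize(a[190:280,335:415],(480,540),interpolation=cv2.INTER_CUBIC) # x6
B=cv2.resize(a[195:330,175:305],None,fx=4,fy=4,interpolation=cv2.INTER_CUBIC)
B=B[:, :520]
cv2.imwrite('pics/c1.png',cv2.resize(A,(480,540)))
cv2.imwrite('pics/c2.png',B)
im=np.zeros((540,1000,3),np.uint8);im[:,:480]=A;im[:540,480:]=B
cv2.imwrite('pics/c3.png',cv2.resize(im,(800,432)))
```

```text
(no output)
```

View pics/c3.png

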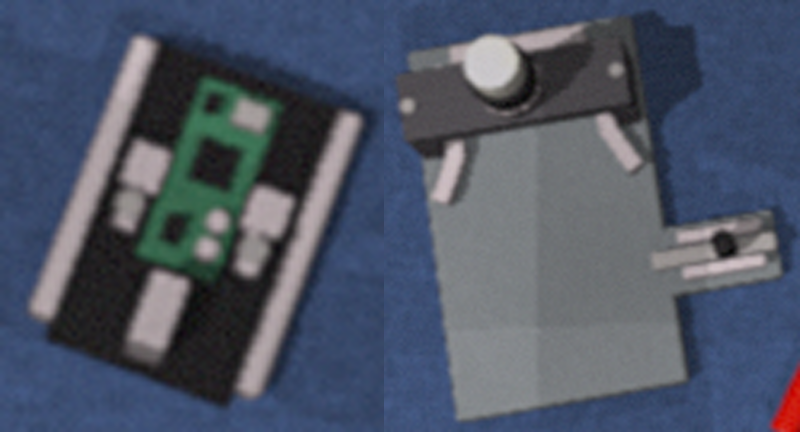

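The crop confirms it: black carrier with green board on the aluminium jig, nose pointing up in the image, and grip block at crop (155,305). The stage's apron is near the robot, the bridge is at the far end, and the bolt knob is on the right at crop (722,240).

Run:
```python
from h import *
L=lambda p:(335+p[0]/4.8,190+p[1]/4.8); Rr=lambda p:(175+(p[0]-384)/3.2,195+p[1]/3.2)
d=np.load('pics/top1.npz');R=cv2.Rodrigues(d['rvec'])[0];print('cam',-R.T@d['tvec'].ravel())
def fit(w,m):
    w=w[:,:2];m=np.array(m,float);wc,mc=w.mean(0),m.mean(0)
    a=np.arctan2(sum((m-mc)[:,0]*(w-wc)[:,1]-(m-mc)[:,1]*(w-wc)[:,0]),sum(((m-mc)*(w-wc)).sum(1)))
    Q=np.array([[np.cos(a),-np.sin(a)],[np.sin(a),np.cos(a)]]);o=wc-Q@mc
    print('o',o.round(1),'deg',np.degrees(a).round(2),'res',(w-(m@Q.T+o)).round(1).tolist());return o,Q
print('carrier');o,Q=fit(ray('top1',[L(p) for p in [(157,38),(48,338),(232,405),(340,108)]],36),[(80,48),(-80,48),(-80,-48),(80,-48)])
print('grip',o+Q@[-55,0],ray('top1',[L((158,305))],52+30))
print('jig');fit(ray('top1',[L(p) for p in [(135,35),(30,318),(262,398),(362,115)]],30),[(75,60),(-75,60),(-75,-60),(75,-60)])
print('stage');o,Q=fit(ray('top1',[Rr(p) for p in [(410,55),(460,418),(687,380),(632,15)]],20),[(100,85),(-180,85),(-180,-85),(100,-85)])
print('knob',ray('top1',[Rr((722,238))],71),o+Q@[-91,-130], 'drop', o+Q@[-110,0])
print('spool,jar',ray('top1',[(317,153),(276,156)],[50,60]),'driver',ray('top1',[(318,297),(283,362)],10))
```

```text
cam [ 312.56959541  -92.73176335 1460.36462454]
carrier
o [ 608.2 -190.1] deg -19.13 res [[0.7, 0.3], [0.0, -1.1], [0.8, 0.2], [-1.5, 0.6]]
grip [ 556.26375331 -172.06534397] [[ 557.76010308 -170.15843595   82.        ]]
jig
o [ 612.3 -191.9] deg -18.69 res [[0.5, -1.0], [-1.4, 0.3], [0.3, 0.6], [0.6, 0.1]]
stage
o [580.3 169.2] deg 11.34 res [[-2.5, -1.0], [2.8, -1.2], [0.9, 2.1], [-1.2, 0.2]]
knob [[518.52033735  26.78766803  71.        ]] [516.67005581  23.81021297] drop [472.48872307 147.53979649]
spool,jar [[804.70723961 -47.43754192  50.        ]
 [791.68072172  49.40180204  60.        ]] driver [[464.19549802 -58.36518507  10.        ]
 [312.37263909  18.10401166  10.        ]]
```

Call:
carry_out(
  plan=[
    {"slide": [40,38,-8],"turn": [0,0,-0.061],"fingers": -1},
    {"slide": [40,38,-8],"turn": [0,0,-0.061],"fingers": -1},
    {"slide": [40,38,-8],"turn": [0,0,-0.061],"fingers": -1},
    {"slide": [40,38,-8],"turn": [0,0,-0.061],"fingers": -1},
    {"slide": [40,38,-8],"turn": [0,0,-0.061],"fingers": -1},
    {"slide": [40,38,-8],"turn": [0,0,-0.061],"fingers": -1},
    {"slide": [40,38,-8],"turn": [0,0,-0.061],"fingers": -1},
    {"slide": [40,38,-8],"turn": [0,0,-0.061],"fingers": -1},
    {"slide": [40,38,-8],"turn": [0,0,-0.061],"fingers": -1},
    {"slide": [40,38,-8],"turn": [0,0,-0.061],"fingers": -1},
  ],
  grip_force=80,
)

```text
time: 1.35
tcp_pos: [556.8, -171.9, 150.5]
orientation: [-0.0, 0.986, -0.168, -0.0]
force: [0.9, -0.5, 0.0]
finger_gap: 85.5
finger_force: 0.0
```

```bash
cat >> h.py <<'E'
from scipy.spatial.transform import Rotation as Ro
def st():
    s=arm.get_state();q=s['orientation'];M=Ro.from_quat([q[1],q[2],q[3],q[0]]).as_matrix()
    print('t',round(s['time'],2),'tcp',s['tcp_pos'].round(1),'yaw',np.degrees(np.arctan2(M[1,0],M[0,0])).round(2),'tilt',M[:,2].round(3),'gap',round(s['finger_gap'],1),'F',s['force'].round(1),'T',s['torque'].round(2),'j6',s['joints'][5].round(2));return s['tcp_pos'],M
def wray(f,pts,z):
    d=np.load(f'pics/{f}.npz');K=d['K'];m=d['mount'];M,p=d['M'],d['p'];out=[]
    c=M@m[:3,3]+p
    for q,h in zip(pts,np.broadcast_to(z,len(pts))):
        u=np.array([(q[0]-K[0,2])/K[0,0],(q[1]-K[1,2])/K[1,1]]);r=np.hypot(*u)
        v=M@m[:3,:3]@np.array([*(u/r*np.sin(r)),np.cos(r)]);out.append(c+v*(h-c[2])/v[2])
    return np.array(out)
def wsave(f):
    p,M=st();d=arm.get_image('wrist');cv2.imwrite(f'pics/{f}.png',d['img'][:,:,::-1]);np.savez(f'pics/{f}.npz',M=M,p=p,**d)
E
python3 -c "
from h import *
wsave('w1')"
```

```text
t 1.35 tcp [ 556.8 -171.9  150.5] yaw -19.32 tilt [-0.001  0.    -1.   ] gap 85.5 F [ 0.9 -0.5  0. ] T [-0.02 -0.05  0.  ] j6 1.46
```

View pics/w1.png

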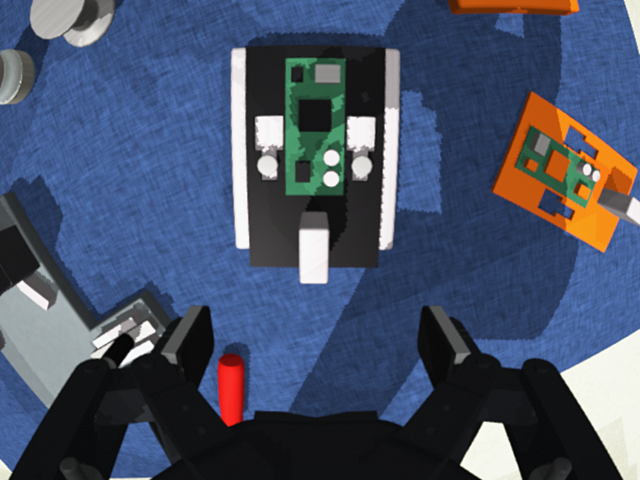

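The wrist view is well aligned with the carrier. The grip block's top is at about (314,264), the stud heads at (267,166) and (361,166), and the plate's tail edge runs from (250,266) to (378,266).

Run:
```python
from h import *
g=wray('w1',[(314,264.5),(267,166),(361,166),(251,266),(378,266),(247,47),(387,47)],[82,43,43,36,36,36,36]);print(g.round(1))
d=g[2]-g[1];print('jig yaw',np.degrees(np.arctan2(d[1],d[0]))+90)
s=(g[1]+g[2])/2;print('studs mid',s); a=np.radians(-19)
u=np.array([np.cos(a),np.sin(a)]);print('stud->grip along', (g[0]-s)[:2]@u)
d=g[4]-g[3];print('tail yaw',np.degrees(np.arctan2(d[1],d[0]))+90)
t=(g[3]+g[4])/2;print('grip by tail',t[:2]+25*u,'origin along minus stud',(t-s)[:2]@u+80)
```

```text
[[ 553.9 -170.1   82. ]
 [ 616.9 -158.5   43. ]
 [ 595.9 -218.2   43. ]
 [ 551.3 -118.9   36. ]
 [ 519.9 -208.6   36. ]
 [ 700.3 -172.9   36. ]
 [ 668.8 -263.    36. ]]
jig yaw -19.343632866434973
studs mid [ 606.38008199 -188.31941606   43.        ]
stud->grip along -55.53414849192343
tail yaw -19.30166020571764
grip by tail [ 559.23482551 -171.92634046] origin along minus stud 5.086220885070588
```

Call:
carry_out(
  plan=[
    {"slide": [0,1,-35],"turn": [0,0,0],"fingers": -1},
    {"slide": [0,0,-35],"turn": [0,0,0],"fingers": -1},
    {"slide": [0,0,-25],"turn": [0,0,0],"fingers": -0.3},
    {"slide": [0,0,-6],"turn": [0,0,0],"fingers": 0},
    {"slide": [0,0,0],"turn": [0,0,0],"fingers": 1},
    {"slide": [0,0,0],"turn": [0,0,0],"fingers": 1},
    {"slide": [0,0,0],"turn": [0,0,0],"fingers": 1},
    {"slide": [0,0,0],"turn": [0,0,0],"fingers": 1},
  ],
  grip_force=80,
)

```text
time: 2.4
tcp_pos: [557.0, -173.0, 51.7]
orientation: [0.0, 0.986, -0.167, 0.001]
force: [-0.5, -0.0, 3.7]
finger_gap: 16.7
finger_force: 79.3
```

```bash
python3 -c "
from h import *
st()"
```

```text
t 2.4 tcp [ 557.  -173.    51.7] yaw -19.21 tilt [ 0.002 -0.001 -1.   ] gap 16.7 F [-0.5 -0.   3.7] T [0.01 0.08 0.02] j6 1.46
```

Call:
carry_out(
  plan=[
    {"slide": [-5.2,0.8,0],"turn": [0,0,0],"fingers": 1},
    {"slide": [-5.2,1.8,0],"turn": [0,0,0],"fingers": 1},
    {"slide": [-5.2,1.8,0],"turn": [0,0,0],"fingers": 1},
    {"slide": [-5.2,1.8,0],"turn": [0,0,0],"fingers": 1},
    {"slide": [0,0,0],"turn": [0,0,0],"fingers": 1},
  ],
)

```text
time: 3.02
tcp_pos: [536.3, -167.0, 51.7]
orientation: [0.001, 0.986, -0.167, 0.002]
force: [3.4, -1.0, 6.4]
finger_gap: 17.3
finger_force: 79.7
```

```bash
python3 -c "
from h import *
st();wsave('w2')
a=cv2.imread('pics/w2.png');cv2.imwrite('pics/w2c.png',cv2.resize(a[60:360,170:470],(600,600)))"
```

```text
t 3.02 tcp [ 536.3 -167.    51.7] yaw -19.22 tilt [ 0.003 -0.002 -1.   ] gap 17.3 F [ 3.4 -1.   6.4] T [-0.17 -0.71  0.07] j6 1.45
t 3.02 tcp [ 536.3 -167.    51.7] yaw -19.22 tilt [ 0.003 -0.002 -1.   ] gap 17.3 F [ 3.4 -1.   6.4] T [-0.17 -0.71  0.07] j6 1.45
```

View pics/w2c.png

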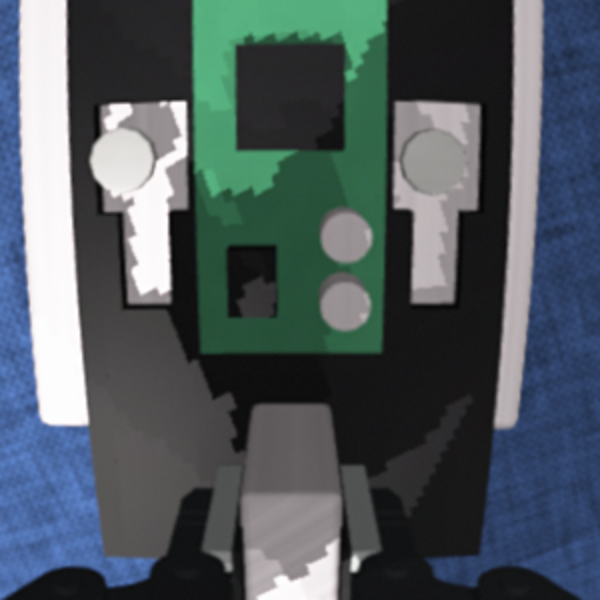

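The heads stand in the wide ends: left head at (122,160) in hole u 98–188, right head at (433,160) in hole u 393–480. Allowing for parallax, the carrier is about 2.8 mm too far right and about 3 mm short. I'll correct both, then lift.

Call:
carry_out(
  plan=[
    {"slide": [-1.6,3.2,0],"turn": [0,0,0],"fingers": 1},
    {"slide": [0,0,0],"turn": [0,0,0],"fingers": 1},
    {"slide": [0,0,4],"turn": [0,0,0],"fingers": 1},
    {"slide": [0,0,5],"turn": [0,0,0],"fingers": 1},
    {"slide": [0,0,5],"turn": [0,0,0],"fingers": 1},
  ],
)

```text
time: 3.7
tcp_pos: [532.1, -161.8, 61.4]
orientation: [-0.001, 0.986, -0.167, -0.002]
force: [10.5, -1.9, -25.8]
finger_gap: 17.0
finger_force: 78.4
```

```bash
python3 -c "
from h import *
st()"
```

```text
t 3.7 tcp [ 532.1 -161.8   61.4] yaw -19.22 tilt [-0.003  0.002 -1.   ] gap 17.0 F [ 10.5  -1.9 -25.8] T [-0.07 -0.93  0.12] j6 1.45
```

Call:
carry_out(
  plan=[
    {"slide": [0,0,0],"turn": [0,0,0],"fingers": 1},
  ],
)

```text
time: 3.82
tcp_pos: [532.0, -161.8, 61.3]
orientation: [-0.001, 0.986, -0.167, -0.002]
force: [5.4, -1.1, -14.3]
finger_gap: 16.7
finger_force: 80.3
```

```bash
python3 -c "
from h import *
wsave('w3')
a=cv2.imread('pics/w3.png');b=arm.get_image('scene')['img'][:,:,::-1]
cv2.imwrite('pics/w3c.png',np.hstack([cv2.resize(a[60:360,170:470],(400,400)),cv2.resize(b[190:310,190:310],(400,400),interpolation=2)]))"
```

```text
t 3.83 tcp [ 532.  -161.8   61.3] yaw -19.21 tilt [-0.003  0.002 -1.   ] gap 16.7 F [  5.4  -1.1 -14.3] T [-0.09 -0.55 -0.01] j6 1.45
```

View pics/w3c.png

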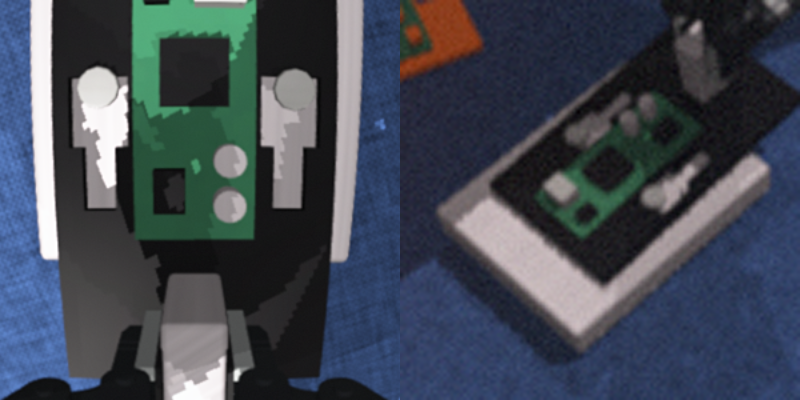

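The carrier overshot tailward. The heads now sit over the nose edge of the wide ends (v≈88 against hole 80–148), so the lift caught. I'll lower it and work out the exact offset.

Call:
carry_out(
  plan=[
    {"slide": [0,0,-6],"turn": [0,0,0],"fingers": 1},
    {"slide": [0,0,-6],"turn": [0,0,0],"fingers": 1},
    {"slide": [0,0,0],"turn": [0,0,0],"fingers": 1},
  ],
)

```text
time: 4.3
tcp_pos: [532.6, -162.5, 52.4]
orientation: [-0.0, 0.986, -0.167, -0.001]
force: [-3.1, 0.8, 1.4]
finger_gap: 16.9
finger_force: 83.0
```

Run:
```python
from h import *
C=lambda p:(170+p[0]/2,60+p[1]/2)
# w2: heads, wide-end corners
g=wray('w2',[C(p) for p in [(122,160),(433,160),(98,102),(188,102),(104,212),(187,210),(393,102),(480,102),(395,210),(480,210)]],[43,43]+[36]*8)
a=np.radians(-19.25);u=np.array([np.cos(a),np.sin(a)]);v=np.array([-u[1],u[0]])
h=g[:2].mean(0)[:2];k=g[2:].mean(0)[:2];print('head-hole w2: along,across',(h-k)@u,(h-k)@v)
p,M=st();print('moved since w2',(p[:2]-[536.3,-167])@u,(p[:2]-[536.3,-167])@v)
wsave('w4')
a=cv2.imread('pics/w4.png');cv2.imwrite('pics/w4c.png',cv2.resize(a[60:360,170:470],(600,600)))
```

```text
head-hole w2: along,across -0.5555475447982375 2.7412682810152837
t 4.3 tcp [ 532.6 -162.5   52.4] yaw -19.18 tilt [-0.002  0.001 -1.   ] gap 16.9 F [-3.1  0.8  1.4] T [0.03 0.08 0.04] j6 1.45
moved since w2 -4.941575175149779 3.0763179788006676
t 4.3 tcp [ 532.6 -162.5   52.4] yaw -19.18 tilt [-0.002  0.001 -1.   ] gap 16.9 F [-3.1  0.8  1.4] T [0.03 0.08 0.04] j6 1.45
```

View pics/w4c.png

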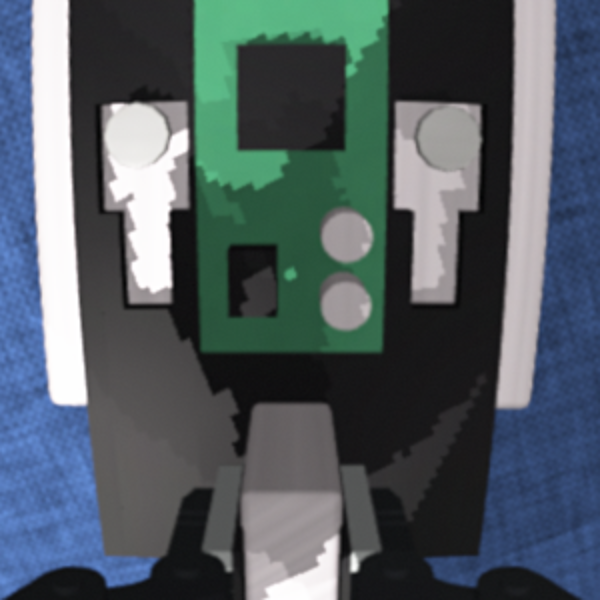

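The carrier is level again. The heads are at v≈136 in the hole spanning 102–210, which is 5 mm too far tailward. It is centred across.

Call:
carry_out(
  plan=[
    {"slide": [4.7,-1.6,0],"turn": [0,0,0],"fingers": 1},
    {"slide": [0,0,0],"turn": [0,0,0],"fingers": 1},
    {"slide": [0,0,0],"turn": [0,0,0],"fingers": 1},
  ],
)

```text
time: 4.72
tcp_pos: [539.0, -164.9, 52.3]
orientation: [0.0, 0.986, -0.167, 0.001]
force: [0.1, 0.6, -1.5]
finger_gap: 16.6
finger_force: 82.4
```

```bash
python3 -c "
from h import *
p,M=st();a=np.radians(-19.25);u=np.array([np.cos(a),np.sin(a)]);v=np.array([-u[1],u[0]]);d=p[:2]-[536.3,-167];print(d@u,d@v,'want 0.5, 2.7')"
```

```text
t 4.72 tcp [ 539.  -164.9   52.3] yaw -19.21 tilt [ 0.001 -0.001 -1.   ] gap 16.6 F [ 0.1  0.6 -1.5] T [-0.07 -0.24  0.08] j6 1.46
1.8701290127370769 2.856642779315151 want 0.5, 2.7
```

Call:
carry_out(
  plan=[
    {"slide": [-1.9,0.5,0],"turn": [0,0,0],"fingers": 1},
    {"slide": [0,0,2],"turn": [0,0,0],"fingers": 1},
    {"slide": [0,0,4],"turn": [0,0,0],"fingers": 1},
    {"slide": [0,0,4],"turn": [0,0,0],"fingers": 1},
    {"slide": [0,0,0],"turn": [0,0,0],"fingers": 1},
  ],
)

```text
time: 5.35
tcp_pos: [536.7, -164.3, 62.7]
orientation: [0.0, 0.986, -0.167, 0.0]
force: [1.1, 0.4, -3.2]
finger_gap: 16.9
finger_force: 82.1
```

Call:
carry_out(
  plan=[
    {"slide": [0,0,27],"turn": [0,0,0],"fingers": 1},
    {"slide": [0,0,28],"turn": [0,0,0],"fingers": 1},
    {"slide": [-15,37.6,0],"turn": [0,0,0.0666],"fingers": 1},
    {"slide": [-15,37.6,0],"turn": [0,0,0.0666],"fingers": 1},
    {"slide": [-15,37.6,0],"turn": [0,0,0.0666],"fingers": 1},
    {"slide": [-15,37.6,0],"turn": [0,0,0.0666],"fingers": 1},
    {"slide": [-15,37.6,0],"turn": [0,0,0.0666],"fingers": 1},
    {"slide": [-15,37.6,0],"turn": [0,0,0.0666],"fingers": 1},
    {"slide": [-15,37.6,0],"turn": [0,0,0.0666],"fingers": 1},
    {"slide": [-15,37.6,0],"turn": [0,0,0.0666],"fingers": 1},
  ],
)

```text
time: 6.6
tcp_pos: [415.8, 137.8, 117.4]
orientation: [-0.0, 0.995, 0.1, 0.0]
force: [0.7, -0.6, -4.0]
finger_gap: 16.6
finger_force: 82.0
```

Call:
carry_out(
  plan=[
    {"slide": [0,0,0],"turn": [0,0,0],"fingers": 1},
  ],
)

```text
time: 6.72
tcp_pos: [414.7, 138.6, 117.1]
orientation: [-0.0, 0.995, 0.101, -0.001]
force: [0.5, -0.8, -3.5]
finger_gap: 16.6
finger_force: 82.0
```

```bash
python3 -c "
from h import *
wsave('w5')"
```

```text
t 6.72 tcp [414.7 138.6 117.1] yaw 11.56 tilt [-0.001  0.    -1.   ] gap 16.6 F [ 0.5 -0.8 -3.5] T [-0.04  0.05 -0.05] j6 1.49
```

View pics/w5.png

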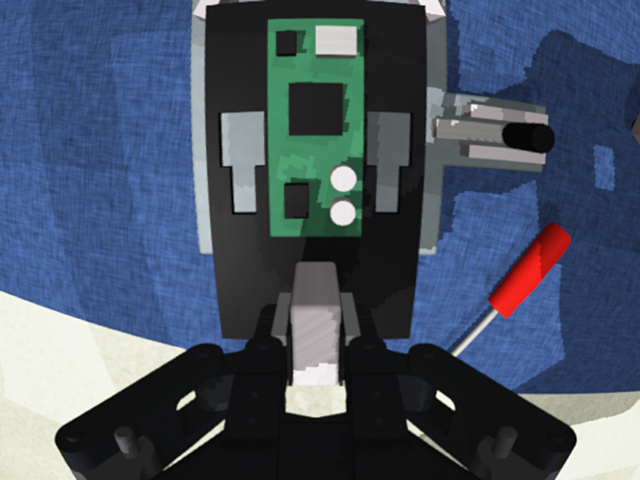

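The carrier is held level over the apron. The stage's near corners are at about (201,253) and (437,253), the bolt tongue tip at (436,128), the knob top at (540,138), and the plate's tail corners at (222,337) and (411,339).

Run:
```python
from h import *
g=wray('w5',[(201,253),(437,253),(540,138),(436,128),(222,337),(411,339),(229,113),(409,113)],[20,20,71,31,101,101,101,101]);print(g.round(1))
d=g[1]-g[0];y=np.degrees(np.arctan2(d[1],d[0]))+90;print('stage yaw',y,'width',np.hypot(*d[:2]))
a=np.radians(11.45);Q=np.array([[np.cos(a),-np.sin(a)],[np.sin(a),np.cos(a)]])
m=(g[0]+g[1])/2;print('O from near edge',m[:2]+Q@[180,0],'O from knob',g[2,:2]-Q@[-91,-130],'from tip',g[3,:2]-Q@[-91,-75])
d=g[5]-g[4];print('carrier yaw',np.degrees(np.arctan2(d[1],d[0]))+90,np.hypot(*d[:2]));t=(g[4]+g[5])/2
print('carrier O from tail',t[:2]+Q@[80,0],'from holes',(g[6]+g[7])[:2]/2+Q@[-30,0],'tcp rule',[414.7,138.6]+Q@[55,0])
print('carrier corners tail',Q.T@(g[4:6,:2]-[414.7,138.6]).T)
```

```text
[[392.2 215.6  20. ]
 [425.6  52.4  20. ]
 [518.5  29.4  71. ]
 [508.2  80.2  31. ]
 [382.6 179.9 101. ]
 [400.7  85.  101. ]
 [490.9 190.8 101. ]
 [506.4 116.  101. ]]
stage yaw 11.572886182966457 width 166.59420364792447
O from near edge [585.35073494 169.72393914] O from knob [581.91763384 174.86573401] from tip [582.51372198 171.77259479]
carrier yaw 10.838179021289903 96.59985273314632
carrier O from tail [470.04715612 148.32881344] from holes [469.27571813 147.44803532] tcp rule [468.6054072  149.51819921]
carrier corners tail [[-23.30730167 -24.33880336]
 [ 46.84525219 -49.74909315]]
```

Call:
carry_out(
  plan=[
    {"slide": [0,0,-30],"turn": [0,0,0],"fingers": 1},
    {"slide": [0,0,-28],"turn": [0,0,0],"fingers": 1},
    {"slide": [0,0,-11],"turn": [0,0,0],"fingers": 1},
    {"slide": [0,0,-4],"turn": [0,0,0],"fingers": 1},
    {"slide": [0,0,-1.5],"turn": [0,0,0],"fingers": 1},
    {"slide": [0,0,0],"turn": [0,0,0],"fingers": 1},
  ],
  grip_force=60,
)

```text
time: 7.52
tcp_pos: [417.4, 136.7, 43.6]
orientation: [-0.0, 0.995, 0.099, 0.001]
force: [-0.2, 0.0, -3.9]
finger_gap: 16.9
finger_force: 82.0
```

Call:
carry_out(
  plan=[
    {"slide": [-0.4,2,-1],"turn": [0,0,0],"fingers": 1},
    {"slide": [0,0,-0.7],"turn": [0,0,0],"fingers": 1},
    {"slide": [11.8,2.4,0],"turn": [0,0,0],"fingers": 1},
    {"slide": [11.8,2.4,0],"turn": [0,0,0],"fingers": 1},
    {"slide": [11.8,2.4,0],"turn": [0,0,0],"fingers": 1},
    {"slide": [11.8,2.4,0],"turn": [0,0,0],"fingers": 1},
    {"slide": [0,0,0],"turn": [0,0,0],"fingers": 1},
  ],
)

```text
time: 8.4
tcp_pos: [465.2, 148.7, 41.9]
orientation: [-0.0, 0.995, 0.099, 0.002]
force: [0.5, 1.0, 1.4]
finger_gap: 16.3
finger_force: 83.1
```

```bash
python3 -c "
from h import *
st()"
```

```text
t 8.4 tcp [465.2 148.7  41.9] yaw 11.34 tilt [ 0.004  0.001 -1.   ] gap 16.3 F [0.5 1.  1.4] T [-0.06 -0.1   0.02] j6 1.5
```

Call:
carry_out(
  plan=[
    {"slide": [11.8,2.4,0],"turn": [0,0,0],"fingers": 1},
    {"slide": [11.8,2.4,0],"turn": [0,0,0],"fingers": 1},
    {"slide": [11.8,2.4,0],"turn": [0,0,0],"fingers": 1},
    {"slide": [11.8,2.4,0],"turn": [0,0,0],"fingers": 1},
    {"slide": [0,0,0],"turn": [0,0,0],"fingers": 1},
  ],
)

```text
time: 9.02
tcp_pos: [511.8, 158.2, 42.0]
orientation: [-0.0, 0.995, 0.099, 0.001]
force: [0.1, 1.4, 2.0]
finger_gap: 16.7
finger_force: 83.3
```

```bash
python3 -c "
from h import *
st()"
```

```text
t 9.03 tcp [511.8 158.2  42. ] yaw 11.33 tilt [ 0.003  0.    -1.   ] gap 16.7 F [0.1 1.4 2. ] T [-0.06  0.03 -0.05] j6 1.51
```

Free so far, with about 15 mm left. I'll creep in until the stop pushes back.

Call:
carry_out(
  plan=[
    {"slide": [4.9,1.0,0],"turn": [0,0,0],"fingers": 1},
    {"slide": [4.9,1.0,0],"turn": [0,0,0],"fingers": 1},
    {"slide": [2,0.4,0],"turn": [0,0,0],"fingers": 1},
    {"slide": [2,0.4,0],"turn": [0,0,0],"fingers": 1},
    {"slide": [2,0.4,0],"turn": [0,0,0],"fingers": 1},
    {"slide": [0,0,0],"turn": [0,0,0],"fingers": 1},
  ],
)

```text
time: 9.78
tcp_pos: [523.9, 160.7, 41.9]
orientation: [0.0, 0.995, 0.099, -0.003]
force: [-10.3, -2.9, 12.3]
finger_gap: 16.9
finger_force: 84.4
```

```bash
python3 -c "
from h import *
st()"
```

```text
t 9.78 tcp [523.9 160.7  41.9] yaw 11.36 tilt [-0.005 -0.001 -1.   ] gap 16.9 F [-10.3  -2.9  12.3] T [-0.29  1.06 -0.04] j6 1.51
```

Call:
carry_out(
  plan=[
    {"slide": [2,0.4,0],"turn": [0,0,0],"fingers": 1},
    {"slide": [2,0.4,0],"turn": [0,0,0],"fingers": 1},
    {"slide": [0,0,0],"turn": [0,0,0],"fingers": 1},
  ],
)

```text
time: 10.15
tcp_pos: [528.0, 161.6, 41.9]
orientation: [0.0, 0.995, 0.099, -0.002]
force: [-10.7, -1.6, 12.6]
finger_gap: 17.0
finger_force: 84.3
```

```bash
python3 -c "
from h import *
wsave('w6')"
```

```text
t 10.15 tcp [528.  161.6  41.9] yaw 11.36 tilt [-0.005 -0.001 -1.   ] gap 17.0 F [-10.7  -1.6  12.6] T [-0.39  1.07  0.01] j6 1.51
```

View pics/w6.png

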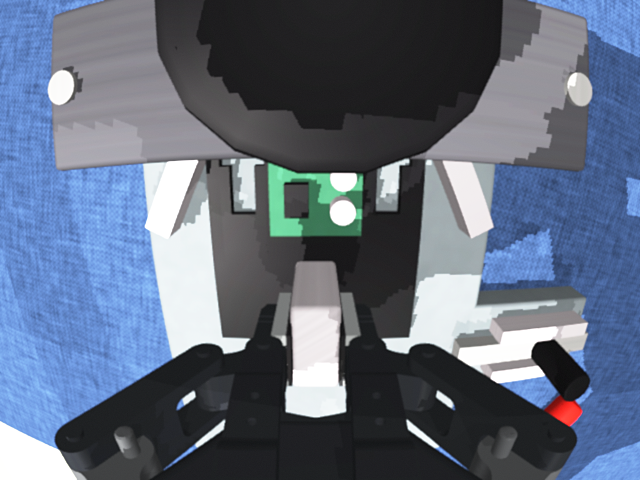

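The plate hasn't slipped in the grip: its tail corners are still at (222,337) and (411,337). It has advanced 4 mm against a steady 11 N, so I'll keep pushing until the force rises.

Call:
carry_out(
  plan=[
    {"slide": [1.5,0.3,0.3],"turn": [0,0,0],"fingers": 1},
    {"slide": [1.5,0.3,0.3],"turn": [0,0,0],"fingers": 1},
    {"slide": [0,0,0],"turn": [0,0,0],"fingers": 1},
  ],
)

```text
time: 10.58
tcp_pos: [528.0, 161.6, 41.9]
orientation: [0.001, 0.995, 0.099, -0.006]
force: [-17.3, -4.0, 17.3]
finger_gap: 16.6
finger_force: 85.2
```

```bash
python3 -c "
from h import *
st()
g=wray('w6',[(222,337),(411,337),(457,344),(455,361),(560,345)],[26,26,31,31,71]);print(g.round(1))
a=np.radians(11.45);Q=np.array([[np.cos(a),-np.sin(a)],[np.sin(a),np.cos(a)]]);print(((g[:,:2]-[582.3,171])@Q).round(1))"
```

```text
t 10.57 tcp [528.  161.6  41.9] yaw 11.37 tilt [-0.011 -0.003 -1.   ] gap 16.6 F [-17.3  -4.   17.3] T [-0.61  1.59  0.02] j6 1.51
[[496.  203.   26. ]
 [514.9 108.4  26. ]
 [517.   84.2  31. ]
 [506.4  81.   31. ]
 [544.5  56.   71. ]]
[[ -78.3   48.5]
 [ -78.5  -47.9]
 [ -81.2  -72.2]
 [ -92.3  -73.1]
 [ -59.9 -105.2]]
```

Stalled with the force rising and the pose fixed, so it is home at the stop. I'll relieve the load, release and rise.

Call:
carry_out(
  plan=[
    {"slide": [-2.5,-0.5,0.5],"turn": [0,0,0],"fingers": 1},
    {"slide": [0,0,0],"turn": [0,0,0],"fingers": 0.2},
    {"slide": [0,0,0],"turn": [0,0,0],"fingers": 0.2},
    {"slide": [0,0,0],"turn": [0,0,0],"fingers": 0.2},
    {"slide": [0,0,15],"turn": [0,0,0],"fingers": 0.2},
    {"slide": [-5,0,30],"turn": [0,0,0],"fingers": 0.2},
    {"slide": [-10,0,40],"turn": [0,0,0],"fingers": 0.2},
    {"slide": [-10,-20,20],"turn": [0,0,0],"fingers": 0.2},
  ],
)

```text
time: 11.58
tcp_pos: [507.5, 142.8, 151.0]
orientation: [-0.0, 0.995, 0.1, 0.003]
force: [-0.2, -0.3, -0.0]
finger_gap: 34.2
finger_force: 0.0
```

```bash
python3 -c "
from h import *
wsave('w7')"
```

```text
t 11.57 tcp [507.5 142.8 151. ] yaw 11.43 tilt [ 0.006  0.001 -1.   ] gap 34.2 F [-0.2 -0.3 -0. ] T [0.04 0.04 0.02] j6 1.48
```

View pics/w7.png

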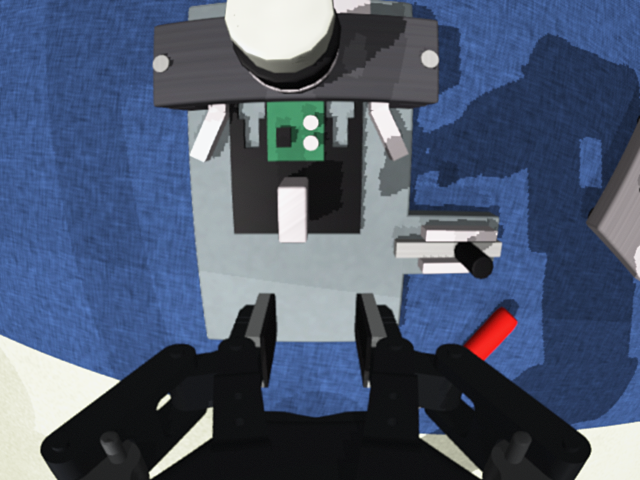

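The carrier lies straight between the rails. Its tail edge is at v≈233 from (233,233) to (361,234). The bolt tongue runs just behind it at v 241–257, and the knob top is at (481,265).

```bash
python3 -c "
from h import *
g=wray('w7',[(233,233),(361,234),(397,241),(397,257),(481,265),(208,340),(401,341)],[26,26,31,31,71,20,20]);print(g.round(1))
a=np.radians(11.45);Q=np.array([[np.cos(a),-np.sin(a)],[np.sin(a),np.cos(a)]]);print(((g[:,:2]-[582.3,171])@Q).round(1));st();print(arm.get_state()['joints'])
for f in (20,):pass"
```

```text
[[495.8 203.7  26. ]
 [514.2 108.4  26. ]
 [515.7  81.2  31. ]
 [503.4  77.8  31. ]
 [521.4  28.8  71. ]
 [390.7 216.   20. ]
 [424.7  48.4  20. ]]
[[ -78.2   49.2]
 [ -79.1  -47.8]
 [ -83.1  -74.8]
 [ -95.9  -75.7]
 [ -87.9 -127.3]
 [-178.8   82.2]
 [-178.8  -88.9]]
t 11.62 tcp [507.4 140.5 152.7] yaw 11.35 tilt [ 0.007 -0.001 -1.   ] gap 34.0 F [-0.3 -0.6  0.8] T [-0.03  0.02  0.03] j6 1.48
[ 0.10678073  0.17989782  1.74531985 -0.00198038  1.20941147  1.48013258]
```

Carrier home: the tail-to-tongue gap is about 4.4 mm, against 5 mm nominal. On to the knob, at about (519.5, 28).

Call:
carry_out(
  plan=[
    {"slide": [4,-38,0],"turn": [0,0,0],"fingers": -0.3},
    {"slide": [4,-38,0],"turn": [0,0,0],"fingers": -0.3},
    {"slide": [4,-36,0],"turn": [0,0,0],"fingers": -0.3},
    {"slide": [0,0,-30],"turn": [0,0,0],"fingers": -0.3},
    {"slide": [0,0,-30],"turn": [0,0,0],"fingers": -0.3},
    {"slide": [0,0,0],"turn": [0,0,0],"fingers": -0.3},
  ],
)

```text
time: 12.38
tcp_pos: [515.5, 30.1, 85.2]
orientation: [-0.001, 0.995, 0.098, -0.003]
force: [-0.1, 0.4, -0.1]
finger_gap: 55.5
finger_force: 0.0
```

Call:
carry_out(
  plan=[
    {"slide": [4,-2,-15],"turn": [0,0,0],"fingers": -0.3},
    {"slide": [0,0,-12],"turn": [0,0,0],"fingers": -0.3},
    {"slide": [0,0,-8],"turn": [0,0,0],"fingers": -0.3},
    {"slide": [0,0,0],"turn": [0,0,0],"fingers": 1},
    {"slide": [0,0,0],"turn": [0,0,0],"fingers": 1},
    {"slide": [0,0,0],"turn": [0,0,0],"fingers": 1},
    {"slide": [0,0,0],"turn": [0,0,0],"fingers": 1},
  ],
  grip_force=30,
)

```text
time: 13.25
tcp_pos: [522.0, 27.9, 52.6]
orientation: [0.0, 0.995, 0.099, 0.0]
force: [-1.1, 0.6, 1.3]
finger_gap: 16.5
finger_force: 29.4
```

Call:
carry_out(
  plan=[
    {"slide": [-2.2,10.8,0],"turn": [0,0,0],"fingers": 1},
    {"slide": [-2.2,10.8,0],"turn": [0,0,0],"fingers": 1},
    {"slide": [-2.2,10.8,0],"turn": [0,0,0],"fingers": 1},
    {"slide": [-2.2,10.8,0],"turn": [0,0,0],"fingers": 1},
    {"slide": [-2,10,0],"turn": [0,0,0],"fingers": 1},
    {"slide": [-0.4,2,0],"turn": [0,0,0],"fingers": 1},
    {"slide": [0,0,0],"turn": [0,0,0],"fingers": 1},
  ],
)

```text
time: 14.12
tcp_pos: [511.6, 80.0, 52.6]
orientation: [0.004, 0.995, 0.1, 0.001]
force: [1.3, -13.9, 3.4]
finger_gap: 16.8
finger_force: 30.1
```

The bolt moved about 53 mm and is now pressing its end stop. I'll release and withdraw.

Call:
carry_out(
  plan=[
    {"slide": [0.3,-1.5,0],"turn": [0,0,0],"fingers": 1},
    {"slide": [0,0,0],"turn": [0,0,0],"fingers": 0.2},
    {"slide": [0,0,0],"turn": [0,0,0],"fingers": 0.2},
    {"slide": [0,0,0],"turn": [0,0,0],"fingers": 0.2},
    {"slide": [0,0,20],"turn": [0,0,0],"fingers": 0.2},
    {"slide": [0,0,35],"turn": [0,0,0],"fingers": 0.2},
    {"slide": [-10,-10,40],"turn": [0,0,0],"fingers": 0.2},
    {"slide": [-25,-5,20],"turn": [0,0,0],"fingers": 0.2},
    {"slide": [0,0,0],"turn": [0,0,0],"fingers": 0.2},
  ],
)

```text
time: 15.25
tcp_pos: [476.0, 66.9, 168.7]
orientation: [0.0, 0.995, 0.099, 0.002]
force: [0.6, 0.7, 0.9]
finger_gap: 34.5
finger_force: 0.0
```

Run:
```python
from h import *
wsave('w8')
# predicted pixels: project knob top at travel 50/55 & compare with dark blob; tail edge check
d=np.load('pics/w8.npz');im=d['img'];K,m,M,p=d['K'],d['mount'],d['M'],d['p']
a=np.radians(11.45);Q=np.array([[np.cos(a),-np.sin(a)],[np.sin(a),np.cos(a)]])
def proj(s,z):
    w=np.array([*(Q@s+[582.3,171]),z]);c=m[:3,:3].T@(M.T@(w-p)-m[:3,3]);r=np.hypot(c[0],c[1]);th=np.arctan2(r,c[2])
    return np.array([K[0,2]+K[0,0]*th*c[0]/r,K[1,2]+K[1,1]*th*c[1]/r])
for t in (0,45,55): print('knob',t,proj([-91,-130+t],71).round(),'tip',proj([-91,-75+t],31).round())
for s in ([-80,48],[-80,-48]): print('tail',proj(s,26).round())
# darkness profile along x for knob row, and tongue row
k=proj([-91,-75],71);y=int(k[1]);print('knob row',[int(v) for v in im[y,int(k[0])-40:int(k[0])+60:4].mean(1)])
q=proj([-91,-20],31);print('tongue row',int(q[0]),[int(v) for v in im[int(q[1]),int(q[0])-30:int(q[0])+40:3].mean(1)])
c=proj([-80,0],26);print('tail col',int(c[1]),[int(v) for v in im[int(c[1])-14:int(c[1])+20:2,int(c[0])+25].mean(1)])
```

```text
t 15.25 tcp [476.   66.9 168.7] yaw 11.32 tilt [ 0.003  0.    -1.   ] gap 34.5 F [0.6 0.7 0.9] T [-0.02  0.04 -0.02] j6 1.33
knob 0 [388. 196.] tip [307. 186.]
knob 45 [320. 195.] tip [248. 187.]
knob 55 [305. 195.] tip [235. 187.]
tail [157. 175.]
tail [272. 171.]
knob row [170, 168, 165, 166, 167, 168, 165, 141, 56, 49, 41, 37, 33, 26, 155, 162, 161, 127, 77, 76, 76, 75, 76, 79, 79]
tongue row 235 [178, 181, 181, 181, 182, 180, 176, 175, 173, 172, 172, 238, 237, 236, 236, 235, 234, 234, 233, 232, 231, 231, 230, 229]
tail col 172 [51, 51, 52, 52, 52, 50, 108, 176, 174, 176, 187, 197, 196, 194, 191, 182, 182]
```

```bash
python3 -c "
from h import *
print(arm.hand_in())"
```

```text
the job is handed in; nothing more can be done
None
```

I lifted the carrier off the jig, slid it home under the camera bridge and pushed the bolt across behind it (about 53 of 55 mm by measurement). The job is handed in at about 15 s; no verdict was returned.

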